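# Send the blue vial carrier down the gravity rail

## Robot

A 6-joint arm with a two-finger parallel gripper is mounted at the origin on the work surface. World frame = base frame: x ahead of the robot, y to its left, z up, the work surface at z = 0. Lengths are in m, angles in rad, forces in N, time in s.
With the tool pointing down it reaches from about 0.35 to 0.775 m from the base axis. Payload 5.5 kg.
Tool frame: the origin (TCP) lies midway between the tips of the shut fingers; the grasp point (between the pads) lies 19 mm behind it (bot.hold_point_z is the distance from the TCP to the grasp point, in m); z points along the fingers, y is the line along which they close (so a half turn about z gives the same grasp; the last joint's range is limited). The gripper opens to 85 mm and grips with 20 to 120 N. Pads are 22 mm wide; open, the fingers measure 114 mm over their backs; the gripper's body (76 mm by 85 mm) begins 54 mm behind the grasp point. The pads swing forward as they close: fully open they stand 13 mm farther back than shut.
Start: joints at [1.03, 0.313, 0.046, 1.304, 0, 1.431], TCP at [0.224, 0.529, 0.231] pointing down, gripper open.
Joint ranges: [-2.76, 2.76], [-0.86, 1.69], [-1.03, 1.26], [-2.2, 2.34], [-1.47, 1.5], [-3.14, 3.14]. Speed limits (rad/s): [2.57, 2.57, 3.14, 3.14, 3.14, 3.14].

## Interface

Orientations are given as a 3x3 rotation matrix whose columns are the frame's x, y, z axes.
In Python, from cell import bot gives the robot as it stands.
- The arm moves only by the shell command python3 -m creep 'ROWS' [OPENING]. ROWS is JSON, one flat list of numbers, 6 for each row, row after row: the shift along the world's x, y, z in cm, then the turn, a rotation vector about the world's x, y, z in degrees. A call has exactly 5 rows; each row is the pose to reach, as a shift and turn from the pose commanded when the call began; what a row does not reach only later rows make up. A row lasts 1/8 s, in which the tool goes at most 62.5 mm and 10.7 degrees, less where a joint would pass 70% of its speed; a pose out of reach is approached as far as the arm can. A call with a gripper value outside its range is refused whole. OPENING is the opening in per cent of the stroke, from 0 (shut) to 100 (fully open), set as the call begins (- or left out, the last holds). The fingers move at their own pace and stop on an object; the grip force is fixed at half the most. Time passes only in rows, so rows that repeat a pose let the fingers close, or fill a call up. It gives the time, the measured TCP pose, the force, the opening and the grip force at its end, in the units of the state.
- bot.sense(): the state, without advancing time (a new reading comes with each control period).
- bot.get_image(name): name is "side" or "top"; returns a dict with "image" (420x560x3 uint8, blue, green, red), "mtx" (3x3 intrinsics, pixels), "position" and "orientation" of the camera in the world. Camera axes: x right, y down, z forward; pixel columns grow to the right and rows downward; lengths in m; the calibration is good to about 2 mm. A picture is of the moment at which its call begins. There is no depth.
- bot.sign_off(): hands the job in; it is judged then, once.
Trained networks look in a picture, given as the dict that the camera call returned (one of the last four; its "shot" number tells which), for a name from the list of things; names that differ only in an ending like _2 or _b are one class to them, and where a whole thing is asked for, a point or a joint stands for the part that bears it (a point fixed in the world has none). Each returns a list of dicts, best first, with "score" (0 to 1); they miss things now and then, are a little off and sometimes report something else, mostly with a low value. They report only what shows in the picture. A call takes as long as a camera call. They do not tell look-alikes from the thing itself.
- bot.look_for(picture, thing): "box" ([left, top, width, height] in pixels, round what is visible of it).
- bot.silhouettes(picture, thing): "mask" (420x560 bool, what is visible of it) and "box" ([left, top, width, height] in pixels, round what is visible of it).
The state is a dict: "clock": time; "q": joint angles; "joint_vel": joint speeds; "joint_torque": joint torques, N m; "position": TCP position; "eef_rot": TCP orientation; "wrist_force": force on the tool from outside, world axes, zero at the start; "ft_torque": the same for the moment, N m; "width": opening from 0.0 (shut) to 1.0 (fully open); "grasp_force": force on a finger pad.
Only numpy, scipy, OpenCV 4.12 (cv2) and the standard library are available. Lean on these libraries where they do the work, as an engineer would, in place of code of your own. Each camera call takes 0.05 s, during which the arm holds its last target. There are 200 camera calls.

## Task

Hang the blue vial carrier on the sloped gravity rail near its raised end, uphill of the yellow band, with one leg plate on each side of the rod and the rollers on top of it; set it on rather than dropping it, there is glass in it. Let go and leave it to roll by itself down to the red stop, without pushing it along; the orange and white carriers stay where they are.

Things in the scene. Friction and masses are not known exactly. Their poses are not given: they have to be found in the camera images.
- carrier_blue: Blue roller carrier, upright on the bench: inverted U, 70 (x) x 80 (y) x 141 high (z), mm, 0.2 kg, same either way round. Origin: centre of underside. Handle block on top, to grasp from above: 36 (x) x 16 (y), z 97 to 141. Leg plates 34 apart inside, vials outside. Rollers under the top plate at x +-22 centre it on the rod within 8 mm. Hung, the rod lies along its x, axis 61 above its origin.
- rail: Fixed gravity rail. Origin: centre of underside of its 420 x 100 x 12 mm base; x horizontal, pointing uphill; z up. Steel rod, 12 mm diameter, over the base's centre line (y = 0), sloping 10 degrees, axis at height 125 mm + 0.176 x. Yellow band at x = 0; black collar (high end) and red stop (low end) about 175 mm along the rod from it. Rod's end posts, 10 mm thick, fit between a carrier's legs.
- rail_stop (a point): Middle of the uphill face of the red stop plate (56 mm wide, square to the rod), on the rod's axis. A carrier resting against it hangs tilted 10 degrees with the rod, its origin at x = -127, y = 0, z = 41 mm in the rail's frame. A carrier let go uphill starts at once and rolls down at about 0.1 m/s.
- carrier_orange: The orange roller carrier: the same shape and size as carrier_blue but with orange handle, top plate, feet and vial caps. Leave it where it stands.
- carrier_white: The white roller carrier: the same shape and size as carrier_blue but with white handle, top plate, feet and vial caps. Leave it where it stands.
Things that resemble listed ones, but are neither listed nor needed, are in the scene too. What is meant by the carrier_blue is not green or pink, and is the smaller of those in its own colour.

How it is judged:
On the way:
1. the blue carrier hangs on the rail uphill of the yellow band, let go (contact force between carrier_blue and the fingers below 0.2 N and contact force between carrier_blue and rail above 0.3 N and x of carrier_blue in the frame of rail between 0 and 0.2 m and y of carrier_blue in the frame of rail between -0.012 and 0.012 m and z of carrier_blue in the frame of rail between 0.045 and 0.11 m and angle between carrier_blue's own z axis and vertical below 0.4 rad), for 0.05 s.
At the end, for the whole second after the job is handed in: The blue carrier hangs upright on the rod (its origin within 12 mm of the rail's centre line, within 13 mm of the hanging height, tilted less than 17 degrees), at rest against the red stop (within 15 mm along the rail), let go; the orange and white carriers are within 30 mm of where they stood (x of carrier_blue in the frame of rail between -0.142 and -0.112 m and y of carrier_blue in the frame of rail between -0.012 and 0.012 m and z of carrier_blue in the frame of rail between 0.028 and 0.054 m and angle between carrier_blue's own z axis and vertical below 0.3 rad and linear speed of carrier_blue below 0.03 m/s and contact force between carrier_blue and rail above 0.3 N and contact force between carrier_blue and the fingers below 0.2 N and distance of each of carrier_orange, carrier_white from where it was at the start of the episode below 0.03 m); the robot touches nothing.
It fails at once if the orange or white carrier is moved more than 30 mm (distance of any of carrier_orange, carrier_white from where it was at the start of the episode above 0.03 m).
It fails at once if the blue carrier is dropped (falls free faster than 0.75 m/s) (contact force between carrier_blue and the fingers below 0.2 N and linear speed of carrier_blue above 0.75 m/s).
It fails at once if the blue carrier is held or pushed by the robot while it rests on the rail's lower half (x of carrier_blue in the frame of rail between -0.2 and -0.02 m and y of carrier_blue in the frame of rail between -0.02 and 0.02 m and contact force between carrier_blue and rail above 0.1 N and (contact force between carrier_blue and the fingers above 0.5 N or contact force between carrier_blue and the arm above 0.5 N)).
It also fails if it takes over 37 s, if anything falls off the work surface, if the arm or the gripper's body presses on something with over 40 N, if the wrist force passes 120 N, or if a joint passes its speed limit or range.

## Working session

There is one attempt and no reset: what is moved stays moved. The work goes in short steps, Python scripts to look and compute and a shell command to move; the robot and the scene stay as the last step left them, time stands still between calls to the robot, and variables do not carry over. Pictures are saved under pics/ and viewed, at most 10 in all, crops included, and the job is handed in when it is done.

```bash
mkdir -p pics && cat > h.py <<'E'
import numpy as np, cv2, json
from cell import bot
def ray(p,u,v):
    d=np.linalg.inv(p["mtx"])@np.array([u,v,1.0]); return np.array(p["position"]),np.array(p["orientation"])@d
def at_z(p,u,v,z):
    o,d=ray(p,u,v); return o+d*(z-o[2])/d[2]
def proj(p,X):
    c=np.array(p["orientation"]).T@(np.array(X)-np.array(p["position"])); q=np.array(p["mtx"])@c; return q[:2]/q[2]
E
python3 - <<'E'
from h import *
for n in ("top","side"):
    p=bot.get_image(n); cv2.imwrite(f"pics/{n}0.png",p["image"])
    print(n,np.round(p["position"],3),np.round(p["orientation"],3).tolist(),np.round(p["mtx"],1).tolist())
    for t in ("carrier_blue","rail","rail_stop"):
        for r in bot.look_for(p,t): print(t,np.round(r["score"],2),np.round(r["box"],0))
E
```

```text
top [ 0.342 -0.027  0.857] [[0.008, -0.989, 0.15], [-1.0, -0.007, 0.003], [-0.002, -0.15, -0.989]] [[379.4, 0.0, 280.4], [0.0, 379.4, 207.9], [0.0, 0.0, 1.0]]
carrier_blue 0.94 [318. 259.  46.  44.]
carrier_blue 0.87 [127. 266.  73.  71.]
carrier_blue 0.76 [246. 193.  44.  45.]
rail 0.77 [197. 106. 197.  59.]
rail_stop 0.86 [197. 106. 192.  60.]
rail_stop 0.32 [325. 196.  48.  46.]
side [-0.064 -0.689  0.993] [[0.789, -0.447, 0.421], [-0.614, -0.567, 0.549], [-0.006, -0.692, -0.722]] [[501.8, 0.0, 277.3], [0.0, 501.8, 216.5], [0.0, 0.0, 1.0]]
carrier_blue 0.88 [258. 202.  35.  56.]
carrier_blue 0.82 [139. 166.  60.  81.]
carrier_blue 0.61 [246. 269.  36.  52.]
carrier_blue 0.57 [223. 315.  66.  99.]
rail 0.76 [279. 140. 131. 139.]
rail_stop 0.93 [274. 141. 136. 136.]
```

View pics/top0.png

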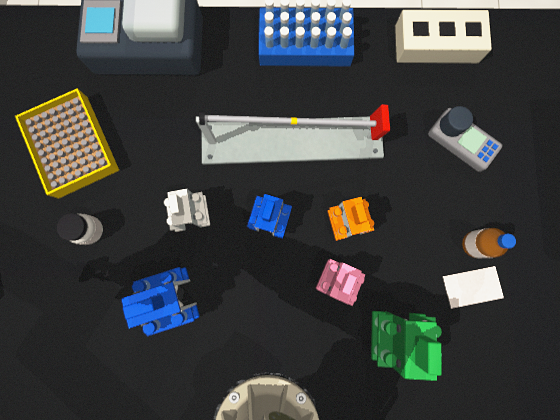

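View pics/side0.png

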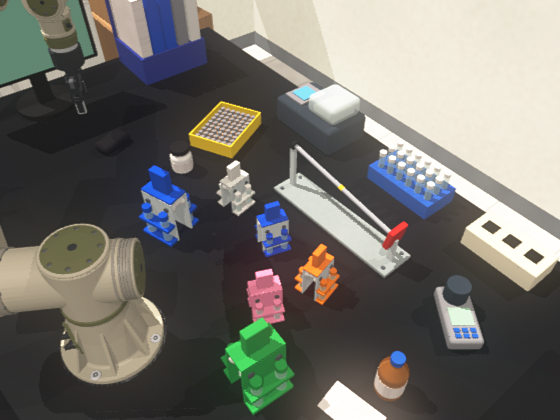

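Blue candidates: the small one at top (268,215) / side (272,230), and the large one at top (160,300) / side (167,207). The pink one at top (342,282) and the green one at top (407,345) have the wrong colour. I choose the small blue and check it in a close crop.

```bash
python3 - <<'E'
from h import *
t=cv2.imread("pics/top0.png"); s=cv2.imread("pics/side0.png")
a=cv2.resize(t[185:245,235:305],None,fx=5.7,fy=5.7,interpolation=cv2.INTER_CUBIC)
b=cv2.resize(s[195:265,245:305],(400,467),interpolation=cv2.INTER_CUBIC)
c=np.zeros((600,800,3),np.uint8); c[:a.shape[0],:a.shape[1]]=a; c[:467,400:]=b
cv2.imwrite("pics/crop1.png",c)
a=cv2.resize(t[100:170,190:400],(800,267),interpolation=cv2.INTER_CUBIC)
b=cv2.resize(s[135:275,270:415],(341,329),interpolation=cv2.INTER_CUBIC)
c=np.zeros((600,800,3),np.uint8); c[:267]=a; c[270:599,:341]=b
cv2.imwrite("pics/crop2.png",c)
for im,n in((t,'t'),(s,'s')):
    hsv=cv2.cvtColor(im,cv2.COLOR_BGR2HSV)
    m=cv2.inRange(hsv,(24,150,130),(34,255,255))
    r=(slice(105,140),slice(270,320)) if n=='t' else (slice(170,205),slice(320,360))
    ys,xs=np.nonzero(m[r]); print(n,len(xs),xs.mean()+r[1].start,ys.mean()+r[0].start)
E
```

```text
t 38 293.5526315789474 120.1842105263158
s 16 340.75 187.0
```

View pics/crop1.png

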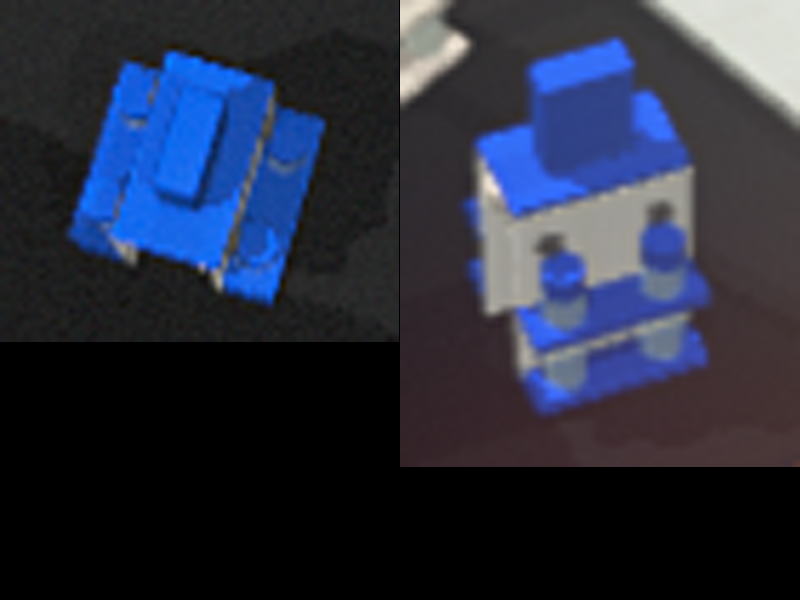

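View pics/crop2.png

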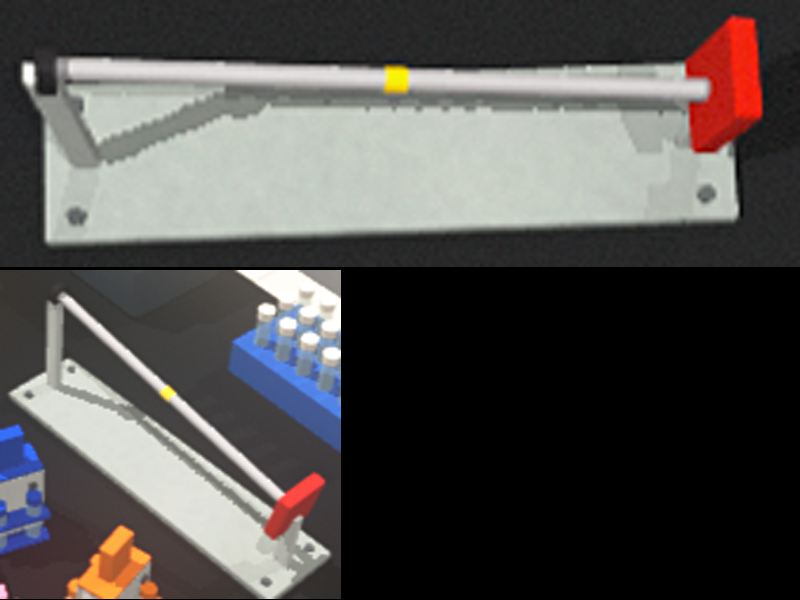

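Crop 1 confirms the small blue carrier, standing upright and free. Its handle top spans about (262–274,200–220) in the top picture. Crop 2 shows the rail with its raised end at the left (+y), the yellow band at top (293.6,120.2) and the red stop at the right.

```bash
python3 - <<'E'
from h import *
from scipy.optimize import least_squares
P={n:bot.get_image(n) for n in("top","side")}
def C1t(u,v): return ("top",u/5.7+235-.4,v/5.7+185-.4)
def C1s(u,v): return ("side",(u-400)/6.667+245-.4,v/6.667+195-.4)
def C2t(u,v): return ("top",u/3.81+190-.4,v/3.81+100-.4)
def C2s(u,v): return ("side",u/2.352+270-.4,(v-270)/2.35+135-.4)
def T(x,y,yaw,L):
    c,s=np.cos(yaw),np.sin(yaw); return [x+c*L[0]-s*L[1],y+s*L[0]+c*L[1],L[2]]
h=.141; f=.097
# carrier; local x guess: toward image-up in top (world +x-ish, slightly -y)
def carr(q):
    x,y,w,hw=q; r=[]
    for (n,u,v),L in [(C1t(178,85),(.018,.008,h)),(C1t(227,93),(.018,-.008,h)),(C1t(206,200),(-.018,-.008,h)),(C1t(153,190),(-.018,.008,h)),
      (C1t(168,50),(.035,hw,f)),(C1t(276,82),(.035,-hw,f)),(C1t(222,270),(-.035,-hw,f)),(C1t(112,237),(-.035,hw,f)),
      (C1s(528,70),(-.018,.008,h)),(C1s(540,100),(-.018,-.008,h)),(C1s(636,70),(.018,-.008,h)),(C1s(620,38),(.018,.008,h)),
      (C1s(515,217),(-.035,-hw,f)),(C1s(693,165),(.035,-hw,f)),(C1s(477,145),(-.035,hw,f))]:
        r.append(proj(P[n],T(x,y,w,L))-[u,v])
    return np.ravel(r)
s=least_squares(carr,[.4,0,-.2,.02]); print("carrier",s.x.round(4),np.degrees(s.x[2]),np.abs(s.fun).max()); print(s.fun.round(1).tolist())
def rail(q):
    x,y,w=q;r=[]
    for (n,u,v),L in [(("top",293.55,120.2),(0,0,.129)),(("side",340.75,187.),(0,0.,.128)),
      (C2t(47,244),(.21,.05,.012)),(C2t(739,219),(-.21,.05,.012)),
      (C2s(9,395),(.21,.05,.012)),(C2s(329,553),(-.21,-.05,.012)),(C2s(66,360),(.21,-.05,.012))]:
        r.append(proj(P[n],T(x,y,w,L))-[u,v])
    return np.ravel(r)
s=least_squares(rail,[.5,0,1.57]); print("rail",s.x.round(4),np.degrees(s.x[2])); print(s.fun.round(1).tolist())
x,y,w=s.x
print("collar proj",proj(P["top"],T(x,y,w,(.172,0,.155))),proj(P["top"],T(x,y,w,(-.172,0,.095))),proj(P["side"],T(x,y,w,(.172,0,.155))))
print(bot.hold_point_z); S=bot.sense(); print(S["clock"],np.round(S["position"],4),np.round(S["eef_rot"],3).tolist(),S["width"])
E
```

```text
carrier [ 0.4474 -0.0018 -0.2583  0.0204] -14.799119326376799 1.0164632867261503
[1.0, 0.0, 0.5, 0.8, -0.9, 0.1, 0.3, -0.4, -0.0, 0.4, 0.3, -0.1, 0.7, 0.1, 0.4, 0.6, -0.2, -0.8, 0.5, -1.0, -0.0, -0.7, -0.2, -0.2, 0.1, -0.4, -0.2, -1.0, -0.3, -0.8]
rail [ 0.6299 -0.0499  1.6171] 92.65079812237936
[0.0, 0.6, 0.0, -0.0, -0.5, 0.6, 0.7, 0.2, -0.8, -1.0, 1.2, -0.1, 0.8, -1.2]
collar proj [205.47207164 119.09340341] [374.88699517 123.81493407] [295.42514404 146.35849947]
0.0187
0.5 [0.2244 0.5294 0.2313] [[-0.921, 0.39, -0.0], [0.39, 0.921, 0.0], [0.0, 0.0, -1.0]] 0.99988868141108
```

```bash
python3 -m creep '[0,0,6,0,0,0, 2,-5,8,0,0,2, 4.3,-10.6,8,0,0,4, 6.6,-16.2,8,0,0,6, 8.9,-21.8,8,0,0,8.1]' 100 && python3 -m creep '[2.4,-5.6,0,0,0,0, 4.8,-11.2,0,0,0,0, 7.2,-16.8,0,0,0,0, 9.6,-22.4,0,0,0,0, 12,-28,0,0,0,0]' && python3 -m creep '[1.4,-3.3,0,0,0,0, 1.4,-3.3,-5,0,0,0, 1.4,-3.3,-10,0,0,0, 1.4,-3.3,-12,0,0,0, 1.4,-3.3,-12,0,0,0]'
```

```text
clock: 1.12
position: [0.3138, 0.3099, 0.3116]
eef_rot: [[-0.967, 0.255, 0.001], [0.255, 0.967, 0.001], [-0.001, 0.001, -1.0]]
wrist_force: [0.5, 1.1, 0.8]
width: 0.999
grasp_force: 0.0
clock: 1.75
position: [0.4339, 0.0295, 0.3117]
eef_rot: [[-0.966, 0.257, 0.001], [0.257, 0.966, 0.0], [-0.001, 0.001, -1.0]]
wrist_force: [-0.1, 0.5, -0.5]
width: 0.999
grasp_force: 0.0
clock: 2.38
position: [0.446, -0.0014, 0.19]
eef_rot: [[-0.966, 0.257, -0.003], [0.257, 0.966, 0.001], [0.003, -0.0, -1.0]]
wrist_force: [0.3, -0.2, 0.4]
width: 0.998
grasp_force: 0.0
```

```bash
python3 -m creep '[0,0,-3,0,0,0, 0,0,-6,0,0,0, 0,0,-8,0,0,0, 0,0,-8.6,0,0,0, 0,0,-8.6,0,0,0]' && python3 -m creep '[0,0,0,0,0,0, 0,0,0,0,0,0, 0,0,0,0,0,0, 0,0,0,0,0,0, 0,0,0,0,0,0]' 0 && python3 -m creep '[0,0,0,0,0,0, 0,0,0,0,0,0, 0,0,0,0,0,0, 0,0,0.5,0,0,0, 0,0,1,0,0,0]' && python3 - <<'E'
from h import *
p=bot.get_image("side"); q=bot.get_image("top")
c=np.hstack([cv2.resize(p["image"][150:290,200:340],(400,400)),cv2.resize(q["image"][160:300,200:340],(400,400))]); cv2.imwrite("pics/grasp.png",c)
E
```

```text
clock: 3.0
position: [0.4481, -0.0016, 0.1063]
eef_rot: [[-0.967, 0.256, 0.001], [0.256, 0.967, -0.0], [-0.001, 0.0, -1.0]]
wrist_force: [0.3, -0.1, 0.1]
width: 0.998
grasp_force: 0.0
clock: 3.62
position: [0.4474, -0.0015, 0.1054]
eef_rot: [[-0.967, 0.257, 0.0], [0.257, 0.967, 0.0], [-0.0, 0.0, -1.0]]
wrist_force: [-0.4, 1.1, 1.1]
width: 0.182
grasp_force: 60.6
clock: 4.25
position: [0.4471, -0.0016, 0.1154]
eef_rot: [[-0.967, 0.257, -0.001], [0.257, 0.967, 0.0], [0.001, -0.0, -1.0]]
wrist_force: [-0.2, -1.3, -1.3]
width: 0.179
grasp_force: 60.3
```

View pics/grasp.png

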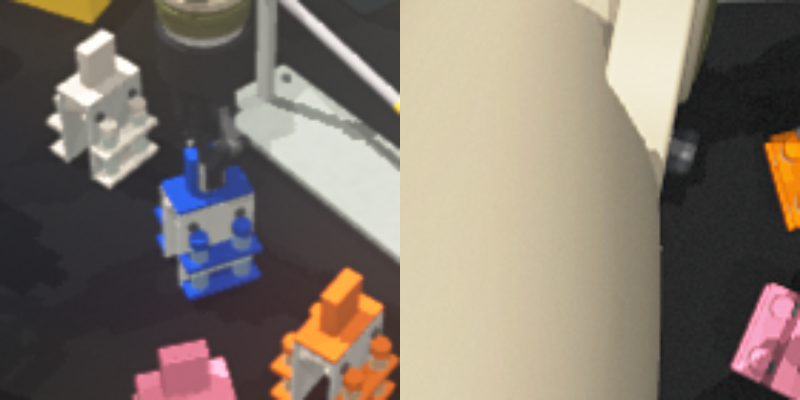

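The side crop shows the blue carrier held upright by its handle at about (205,240), with orange and white undisturbed.

```bash
python3 -m creep '[0,0,4,0,0,0, 0,0,8,0,0,-8, 0,0,12,0,0,-18, 0,0,15,0,0,-28, 0,0,17,0,0,-38]' && python3 -m creep '[2,0.3,0,0,0,-10, 6,1,0,0,0,-20, 10,2,0,0,0,-30, 14,2.7,0,0,0,-34.5, 17.9,3.4,0,0,0,-34.5]' && python3 -m creep '[0,0,0,5,0.2,0, 0,0,0,10,0.5,0, 0,0,0,10,0.5,0, 0,0,0,10,0.5,0, 0,0,0,10,0.5,0]' && python3 - <<'E'
from h import *
p=bot.get_image("side"); q=bot.get_image("top")
S=bot.sense(); print(S["position"],S["wrist_force"],S["width"])
c=np.hstack([cv2.resize(p["image"][60:270,240:450],(400,400)),cv2.resize(q["image"][60:240,180:360],(400,400))]); cv2.imwrite("pics/above.png",c)
E
```

```text
clock: 4.97
position: [0.4478, -0.0016, 0.287]
eef_rot: [[-0.599, 0.801, 0.002], [0.801, 0.599, -0.0], [-0.001, 0.001, -1.0]]
wrist_force: [1.0, -0.3, -1.6]
width: 0.181
grasp_force: 60.2
clock: 5.6
position: [0.6276, 0.0327, 0.2849]
eef_rot: [[-0.045, 0.999, -0.0], [0.999, 0.045, -0.0], [-0.0, -0.0, -1.0]]
wrist_force: [-0.1, 0.0, -2.0]
width: 0.182
grasp_force: 60.3
clock: 6.22
position: [0.6262, 0.0331, 0.2856]
eef_rot: [[-0.046, 0.999, -0.008], [0.984, 0.047, 0.173], [0.173, -0.0, -0.985]]
wrist_force: [0.2, 0.5, -2.5]
width: 0.175
grasp_force: 60.6
[0.62625706 0.03310665 0.28571325] [ 0.02734907 -0.95151695 -1.85921739] 0.18051123130072766
```

View pics/above.png

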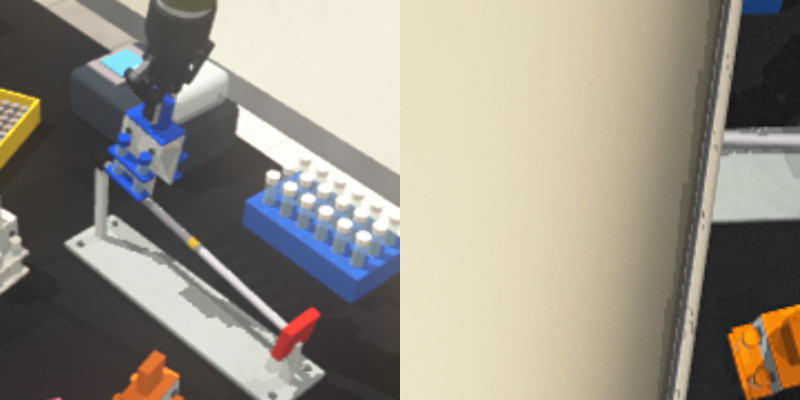

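The side view shows the tilted carrier above the raised end, uphill of the band (crop 193,243) and lined up with the rod, so I lower it.

```bash
python3 -m creep '[0,0,-2,0,0,0, 0,0,-4,0,0,0, 0,0,-6,0,0,0, 0,0,-7.5,0,0,0, 0,0,-8.5,0,0,0]' && python3 -m creep '[0,0,-0.3,0,0,0, 0,0,-0.6,0,0,0, 0,0,-0.8,0,0,0, 0,0,-0.8,0,0,0, 0,0,-0.8,0,0,0]' && python3 -c '
from h import *
p=bot.get_image("side"); S=bot.sense(); print(S["position"],S["wrist_force"],S["ft_torque"])
cv2.imwrite("pics/low.png",cv2.resize(p["image"][90:240,260:410],(600,600)))'
```

```text
clock: 6.95
position: [0.6262, 0.0327, 0.1997]
eef_rot: [[-0.046, 0.999, -0.009], [0.984, 0.046, 0.174], [0.174, -0.001, -0.985]]
wrist_force: [0.0, 0.1, -1.2]
width: 0.18
grasp_force: 60.5
clock: 7.58
position: [0.6265, 0.0324, 0.1926]
eef_rot: [[-0.045, 0.999, -0.008], [0.984, 0.046, 0.174], [0.174, -0.0, -0.985]]
wrist_force: [0.3, 0.4, -1.7]
width: 0.177
grasp_force: 60.6
[0.62649789 0.03243428 0.19257798] [ 0.51010478 -0.06988902 -2.20856827] [-0.25016662  0.04392705 -0.0039214 ]
```

View pics/low.png

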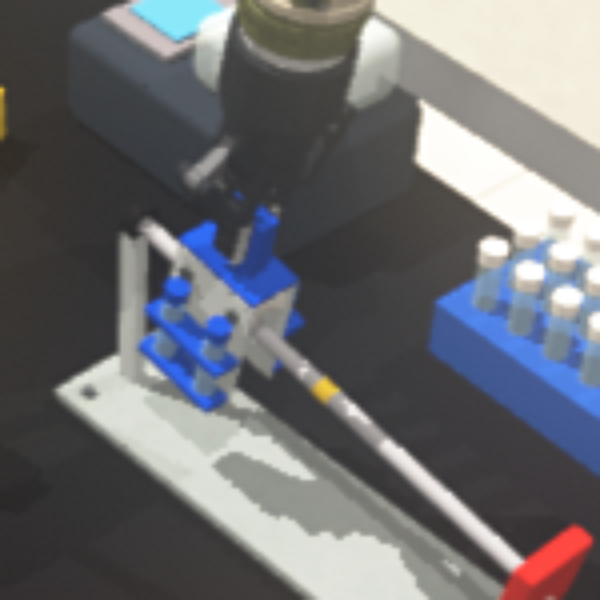

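The rod enters between the leg plates at about (258,330) in the crop, uphill of the band at (325,390). I lower the last millimetres while watching the force.

```bash
python3 -m creep '[0,0,-0.2,0,0,0, 0,0,-0.4,0,0,0, 0,0,-0.5,0,0,0, 0,0,-0.5,0,0,0, 0,0,-0.5,0,0,0]' && python3 -m creep '[0,0,-0.1,0,0,0, 0,0,-0.2,0,0,0, 0,0,-0.2,0,0,0, 0,0,-0.2,0,0,0, 0,0,-0.2,0,0,0]'
```

```text
clock: 8.25
position: [0.6264, 0.0324, 0.1874]
eef_rot: [[-0.045, 0.999, -0.009], [0.984, 0.046, 0.174], [0.174, -0.001, -0.985]]
wrist_force: [-0.4, 0.1, -1.9]
width: 0.178
grasp_force: 60.6
clock: 8.88
position: [0.6264, 0.0325, 0.1854]
eef_rot: [[-0.045, 0.999, -0.009], [0.984, 0.046, 0.174], [0.174, -0.001, -0.985]]
wrist_force: [-0.2, 0.3, -1.9]
width: 0.18
grasp_force: 60.6
```

```bash
python3 -m creep '[0,0,-0.1,0,0,0, 0,0,-0.1,0,0,0, 0,0,-0.1,0,0,0, 0,0,-0.1,0,0,0, 0,0,-0.1,0,0,0]' && python3 -m creep '[0,0,-0.1,0,0,0, 0,0,-0.1,0,0,0, 0,0,-0.1,0,0,0, 0,0,-0.1,0,0,0, 0,0,-0.1,0,0,0]'
```

```text
clock: 9.5
position: [0.6263, 0.0325, 0.1843]
eef_rot: [[-0.045, 0.999, -0.009], [0.984, 0.046, 0.174], [0.174, -0.001, -0.985]]
wrist_force: [-0.4, -0.2, -1.9]
width: 0.177
grasp_force: 60.6
clock: 10.12
position: [0.6265, 0.0324, 0.184]
eef_rot: [[-0.045, 0.999, -0.008], [0.984, 0.046, 0.173], [0.174, 0.0, -0.985]]
wrist_force: [-1.2, -1.1, 5.7]
width: 0.18
grasp_force: 61.6
```

Contact felt (-1.9 to +5.7 N): the rollers are on the rod. I ease off half a millimetre and open.

```bash
python3 -m creep '[0,0,0.05,0,0,0, 0,0,0.05,0,0,0, 0,0,0.05,0,0,0, 0,0,0.05,0,0,0, 0,0,0.05,0,0,0]' && python3 -m creep '[0,0,0,0,0,0, 0,0,0,0,0,0, 0,0,0,0,0,0, 0,0,0,0,0,0, 0,0,0,0,0,0]' 100 && python3 -m creep '[0,-0.3,2,0,0,0, 0,-0.7,4,0,0,0, 0,-1.4,8,0,0,0, 0,-1.8,10,0,0,0, 0,-1.8,13,0,0,0]'
```

```text
clock: 10.75
position: [0.6264, 0.0324, 0.184]
eef_rot: [[-0.045, 0.999, -0.008], [0.984, 0.046, 0.174], [0.174, -0.0, -0.985]]
wrist_force: [-1.9, -1.3, 4.4]
width: 0.182
grasp_force: 61.4
clock: 11.38
position: [0.6264, 0.0325, 0.1838]
eef_rot: [[-0.045, 0.999, -0.009], [0.984, 0.046, 0.174], [0.174, -0.001, -0.985]]
wrist_force: [-0.1, 0.4, -0.4]
width: 1.001
grasp_force: 0.0
clock: 12.0
position: [0.6261, 0.0141, 0.3142]
eef_rot: [[-0.045, 0.999, -0.009], [0.984, 0.046, 0.174], [0.174, -0.001, -0.985]]
wrist_force: [0.1, 0.4, -0.3]
width: 1.0
grasp_force: 0.0
```

```bash
python3 -m creep '[-5,5,0,0,0,0, -10,10,0,0,0,0, -14,14,0,0,0,0, -18,18,0,0,0,0, -18,18,0,0,0,0]' && python3 -m creep '[-4,4,0,0,0,0, -8,8,0,0,0,0, -8,8,0,0,0,0, -8,8,0,0,0,0, -8,8,0,0,0,0]' && python3 -c '
from h import *
import time
p=bot.get_image("side"); q=bot.get_image("top"); S=bot.sense(); print(S["position"],S["wrist_force"],S["clock"])
for n,c in (("side",p),("top",q)):
  for t in ("carrier_blue","carrier_orange"):
    print(n,t,[(round(r["score"],2),np.round(r["box"]).tolist()) for r in bot.look_for(c,t)])
cv2.imwrite("pics/end.png",np.hstack([cv2.resize(p["image"][90:300,240:450],(400,400)),cv2.resize(q["image"][80:240,200:410],(400,305)).repeat(1,0) if 0 else cv2.copyMakeBorder(cv2.resize(q["image"][80:240,190:400],(400,305)),0,95,0,0,0)]))'
```

```text
clock: 12.62
position: [0.4433, 0.1967, 0.3148]
eef_rot: [[-0.05, 0.999, -0.009], [0.983, 0.051, 0.174], [0.174, 0.0, -0.985]]
wrist_force: [0.4, 0.1, 0.5]
width: 1.001
grasp_force: 0.0
clock: 13.25
position: [0.3676, 0.2737, 0.3137]
eef_rot: [[-0.043, 0.999, -0.008], [0.984, 0.044, 0.173], [0.174, -0.001, -0.985]]
wrist_force: [-0.5, -0.4, -1.1]
width: 1.0
grasp_force: 0.0
[0.36746631 0.27368436 0.31356826] [-0.91625561 -0.16354479  0.39391989] 13.35
side carrier_blue [(0.84, [246.0, 271.0, 38.0, 52.0]), (0.8, [222.0, 320.0, 69.0, 96.0]), (0.66, [356.0, 197.0, 45.0, 56.0])]
side carrier_orange [(0.93, [292.0, 248.0, 50.0, 55.0])]
top carrier_blue [(0.94, [124.0, 265.0, 72.0, 68.0]), (0.86, [369.0, 312.0, 74.0, 69.0]), (0.65, [319.0, 258.0, 44.0, 44.0])]
top carrier_orange [(0.94, [325.0, 197.0, 48.0, 41.0])]
```

View pics/end.png

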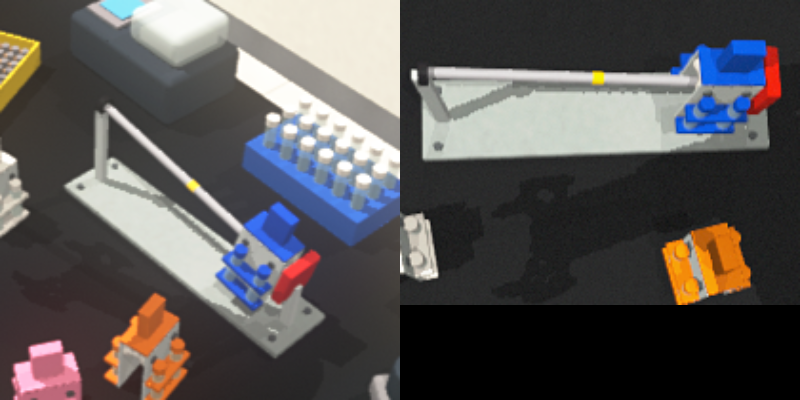

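The blue carrier hangs upright on the rod against the red stop (side crop 275,255; top crop 730,85). I check that it is still and at the predicted position, then hand in.

```bash
python3 -m creep '[0,0,0,0,0,0, 0,0,0,0,0,0, 0,0,0,0,0,0, 0,0,0,0,0,0, 0,0,0,0,0,0]' >/dev/null && python3 -c '
from h import *
a=cv2.imread("pics/end.png"); q=bot.get_image("top"); p=bot.get_image("side")
b=cv2.resize(p["image"][90:300,240:450],(400,400)); print("mean change near carrier",cv2.absdiff(a[180:330,200:340],b[180:330,200:340]).mean())
w=1.6171
for L in [(-.1515+sx*.0177-.0,sy*.008,.180+sx*.0031) for sx in(-1,1) for sy in(-1,1)]:
  X=[.6299+np.cos(w)*L[0]-np.sin(w)*L[1],-.0499+np.sin(w)*L[0]+np.cos(w)*L[1],L[2]]
  u=proj(q,X); s=proj(p,X); print("top crop",((u-[190,80])*1.905+[400,0]).round(),"side crop",((s-[240,90])*1.905).round())'
```

```text
mean change near carrier 7.612523809523809
top crop [769.  45.] side crop [301. 224.]
top crop [770.  61.] side crop [292. 231.]
top crop [735.  44.] side crop [279. 205.]
top crop [736.  60.] side crop [271. 211.]
```

```bash
python3 -c '
from h import *
p=bot.get_image("side")["image"]; 
import subprocess
q=bot.get_image("side")["image"]
a=cv2.imread("pics/end.png"); b=cv2.resize(q[90:300,240:450],(400,400)); d=cv2.absdiff(a[:,:400],b)
print("carrier",d[180:330,200:340].mean(),"vials",d[100:230,250:380].mean())
T=a[195:310,205:310]; r=cv2.matchTemplate(b,T,cv2.TM_CCOEFF_NORMED); print(cv2.minMaxLoc(r)[1::2])'
```

```text
carrier 7.61084126984127 vials 1.881992110453649
(0.949302613735199, (209, 198))
```

It was still settling in the first picture (moved about 2 px), so I let it rest and compare again.

```bash
python3 -c '
from h import *
cv2.imwrite("pics/r1.png",bot.get_image("side")["image"])' && python3 -m creep '[0,0,0,0,0,0, 0,0,0,0,0,0, 0,0,0,0,0,0, 0,0,0,0,0,0, 0,0,0,0,0,0]' >/dev/null && python3 -m creep '[0,0,0,0,0,0, 0,0,0,0,0,0, 0,0,0,0,0,0, 0,0,0,0,0,0, 0,0,0,0,0,0]' | head -1 && python3 -c '
from h import *
d=cv2.absdiff(cv2.imread("pics/r1.png"),bot.get_image("side")["image"]); print(d[190:260,350:410].mean(),d[140:210,370:440].mean())'
```

```text
clock: 15.68
0.4604761904761905 0.36122448979591837
```

Still now, and at the predicted resting place.

```bash
python3 -c '
from cell import bot
print(bot.sign_off())'
```

```text
the job is handed in; nothing more can be done
None
```

The blue carrier was set on the rail uphill of the yellow band and let go, and it rolled by itself to rest against the red stop; orange and white were not touched, and the job is handed in (sign-off gave no verdict).

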